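Start a screw-in knob in the lid of a stamp chest

TASK

One of the two knobs on the stamp chest's lid is missing: take the round knob with the coarse steel screw stem from the fittings block and stand its stem upright in the empty pilot hole in the lid. Press it down firmly, but not so hard that the lid cracks, while turning it clockwise (seen from above), regripping as needed, until its self-tapping screw has cut at least the first half turn of thread. Then let go and leave it standing there, with everything else left as it was.

Things in the scene. Friction and masses are not known exactly. Their poses are not given: they have to be found in the camera images.
- knob: Loose round knob, 50 g, standing upright in a socket of the block. From its blunt tip up: steel screw stem 10 mm in diameter, z 0 to 24 mm; brass collar 18 mm in diameter to 28 mm; dark wooden round head 30 mm in diameter to 52 mm (grip here). Origin at the tip's centre, z up through the head. Pressed in the hole with under 9 to 14 N (varies) it slips round and cuts nothing; 18 to 24 N is right.
- chest: The wooden stamp chest, heavy and fixed, lid 170 mm (its x) by 250 mm (its y), lid top 80 mm above its origin, which is the centre of its underside. The empty pilot hole is at x 0, y -60 mm. A knob of the same kind is already fitted at x 0, y +60 mm; it stands 27.5 mm above the lid.
- pilot_hole (a point): Centre of the mouth of the empty pilot hole, level with the lid's top; z up. The hole is 11.2 mm in diameter with a 2 mm chamfer. The screw tip stands freely 12 mm deep on uncut wood and goes deeper only by cutting. The lid cracks if the knob bears on the chest with more than 40 N in all, sideways wedging in the hole included; wedged, the wall also carries part of the push.
- bite (a joint): How far the screw has cut its thread in the pilot hole, in rad of clockwise turning: 0 at the start, half a turn is 3.14, stop at 9.42. Each rad draws the tip 0.8 mm deeper, so follow it down. It takes about 0.02 N m, and cuts only when pressed firmly and turned together; pressing alone does not drive it.
- block: Wooden fittings block, fixed, 210 mm (its x) by 56 mm by 35 mm high, origin at the centre of its underside. Three sockets at x -75, 0 and +75 mm, 12 mm in diameter and 16 mm deep; which fitting stands in which socket varies.
- square_knob: Not wanted: knob with a 26 mm square head and a plain 10 mm wooden dowel, 46 mm tall over all, standing in the block. Origin at the foot of the dowel.
- slim_pull: Not wanted: slim round pull 16 mm in diameter with a plain 10 mm wooden dowel, 76 mm tall over all, standing in the block. Origin at the foot of the dowel.
- loupe: Stand magnifier, 44 mm in diameter and 42 mm tall, loose on the table. Origin at the centre of its underside.
- mug: White mug, 80 mm in diameter and 90 mm tall, loose on the table. Origin at the centre of its underside.
There are look-alikes about, which are no part of the job. Leave any green or turquoise look-alike of the knob alone.

How it is judged:
By the outcome, as a careful person would: the job done as asked, in the order asked, and still so for the second after the job is handed in, with the robot touching nothing.
It also fails if it takes over 72 s, if anything falls off the work surface, if the arm or the gripper's body presses on something with over 40 N, if the wrist force passes 120 N, or if a joint passes its speed limit or range.

ROBOT

A 7-joint arm with a two-finger parallel gripper is mounted at the origin on the work surface. World frame = base frame: x ahead of the robot, y to its left, z up, the work surface at z = 0. Lengths are in m, angles in degrees, forces in N, time in s.
With the tool pointing down it reaches from about 0.4 to 0.85 m from the base axis. Payload 6.9 kg.
Tool frame: the origin (TCP) lies at the very end of the fingers, on their centre line; the grasp point (between the pads) lies pinch_z behind it (pinch_z is the distance from the TCP to the grasp point, in m); z points along the fingers, y is the direction in which the jaws open and shut (so a half turn about z gives the same grasp; the last joint's range is limited). The gripper opens to 85 mm and grips with 20 to 120 N. Pads are 22 mm wide; open, the fingers measure 114 mm over their backs; the gripper's body (76 mm by 85 mm) begins 54 mm behind the grasp point. The pads swing forward as they close: fully open they stand 13 mm farther back than shut.
Start: joints at [-58.184, 29.078, -13.613, 85.955, 7.202, 65.827, -8.869], TCP at [0.272, 0.563, 0.231] pointing down, gripper open.
Joint ranges: [-176.47, 176.47], [-13.61, 117.27], [-81.72, 77.17], [0.22, 143.17], [-87.28, 267.28], [10, 112.55], [-165.47, 165.47]. Speed limits (degrees/s): [136.94, 136.94, 180, 180, 180, 180, 180].

INTERFACE

Orientations are given as a 3x3 rotation matrix whose columns are the frame's x, y, z axes.
In Python, from rig import * gives the robot as it stands. The module is installed in compiled form; this text tells all that it offers. Calls block until the motion is done:
- goto(position, orientation): joint-space move of the TCP to a pose.
- servo_line(position, rate=0.15, rotation=None): straight line of the TCP; rotation=None keeps the orientation; rate is the mean speed in m/s.
- move_joints(angles): joint-space move.
- move_gripper(opening): finger opening in m; the grip force is fixed at half the most; returns when the fingers have stopped.
- hold(seconds).
- solve_ik(position, orientation): joint angles nearest the present ones, or None.
- grab_frame(name): name is "scene" or "top" or "wrist"; returns a dict with "img" (384x512x3 uint8, red, green, blue), "z_map" (384x512 float32, m along the optical axis (not along the pixel's ray), 0 where there is no reading), "intrinsics" (3x3 intrinsics, pixels), "eye" and "rotation" of the camera in the world; the wrist camera has in their place "mount" (4x4, takes a point from camera to tool coordinates, whose origin is the TCP and whose axes are the flange's). Camera axes: x right, y down, z forward; pixel columns grow to the right and rows downward; lengths in m; the calibration is good to about 2 mm. A picture is of the moment at which its call begins: read the wrist's pose just before it.
A pose or a line that the arm cannot do raises PlanningError and nothing moves.
- finish_job(): hands the job in, once; it reports no verdict.
Readings, each from a call of its own:
- read_time_s(): time.
- read_joint_positions(): joint angles.
- read_joint_velocities(): joint speeds.
- read_joint_efforts(): joint torques, N m.
- read_tool_pos(): TCP position.
- read_ee_rot(): TCP orientation.
- read_force(): force on the tool from outside, world axes, zero at the start.
- read_wrist_torque(): the same for the moment, N m.
- read_grip_width(): finger opening in m.
Only numpy, scipy, OpenCV 4.12 (cv2) and the standard library are available. Lean on these libraries where they do the work, as an engineer would, in place of code of your own. Each camera call takes 0.05 s, during which the arm holds its last target. There are 200 camera calls.

## Working session

There is one attempt and no reset: what is moved stays moved. The work goes in short steps, each a Python script; the robot and the scene stay as the last script left them, time stands still between calls to the robot, and variables do not carry over. Pictures are saved under pics/ and viewed, about 8 in all and at most 12, crops included, and the job is handed in when it is done.

```bash
mkdir -p pics
cat > h.py <<'E'
from rig import *
import numpy as np, cv2
def save(f,n,box=None,s=1):
    im=f["img"][:,:,::-1]
    if box: im=im[box[1]:box[3],box[0]:box[2]]
    cv2.imwrite(f"pics/{n}.png",cv2.resize(im,None,fx=s,fy=s,interpolation=cv2.INTER_CUBIC))
def cam(f,p=None,R=None):
    if "mount" in f:
        M=f["mount"]; return p+R@M[:3,3], R@M[:3,:3]
    return np.array(f["eye"]),np.array(f["rotation"])
def ray(f,u,v,z,p=None,R=None):
    e,Rc=cam(f,p,R); d=Rc@np.linalg.solve(f["intrinsics"],[u,v,1.]); return e+d*(z-e[2])/d[2]
def cloud(f,p=None,R=None):
    e,Rc=cam(f,p,R); Z=f["z_map"]; v,u=np.mgrid[:Z.shape[0],:Z.shape[1]]
    d=np.stack([u,v,np.ones_like(u)],-1)@np.linalg.inv(f["intrinsics"]).T*Z[...,None]
    P=d@Rc.T+e; P[Z==0]=np.nan; return P
E
python3 - <<'E'
from h import *
import pickle
t=grab_frame("top"); s=grab_frame("scene")
pickle.dump((t,s),open("f0.pkl","wb"))
save(t,"top0",s=1.5); save(s,"scene0",s=1.5)
for f in (t,s): print(np.round(f["eye"],3),np.round(f["rotation"],2).tolist(),f["intrinsics"][0,0])
print(pinch_z, read_tool_pos(), np.round(read_ee_rot(),3).tolist(), read_force(), read_time_s(), read_grip_width())
E
```

```text
[ 0.533 -0.031  0.885] [[-0.01, -0.99, 0.12], [-1.0, 0.01, -0.0], [0.0, -0.12, -0.99]] 415.3496665463185
[ 0.92  -0.564  0.495] [[0.87, 0.26, -0.43], [0.5, -0.49, 0.72], [-0.02, -0.83, -0.55]] 364.91549354831943
0.0187 [0.27160098 0.56243112 0.23052929] [[-0.901, 0.435, -0.001], [0.435, 0.901, -0.001], [-0.0, -0.002, -1.0]] [ 1.14880492 -0.40547273 -0.34829532] 0.1 0.08503885736320961
```

View pics/top0.png

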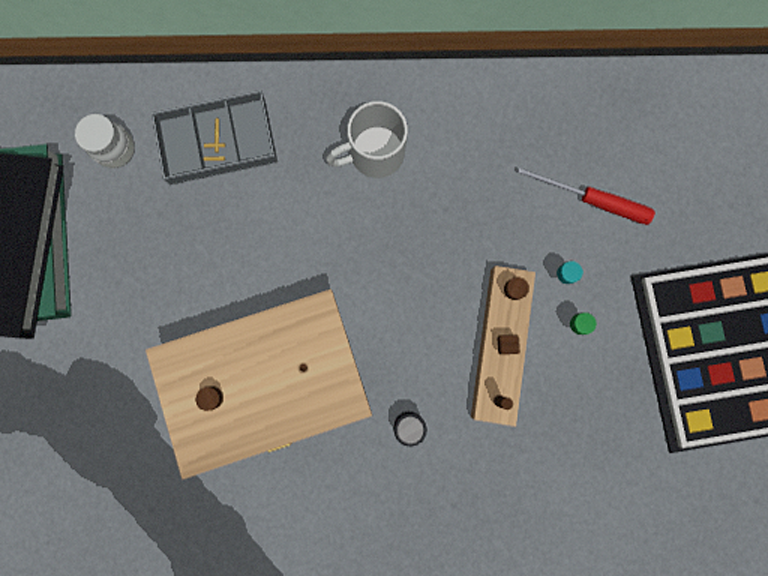

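View pics/scene0.png

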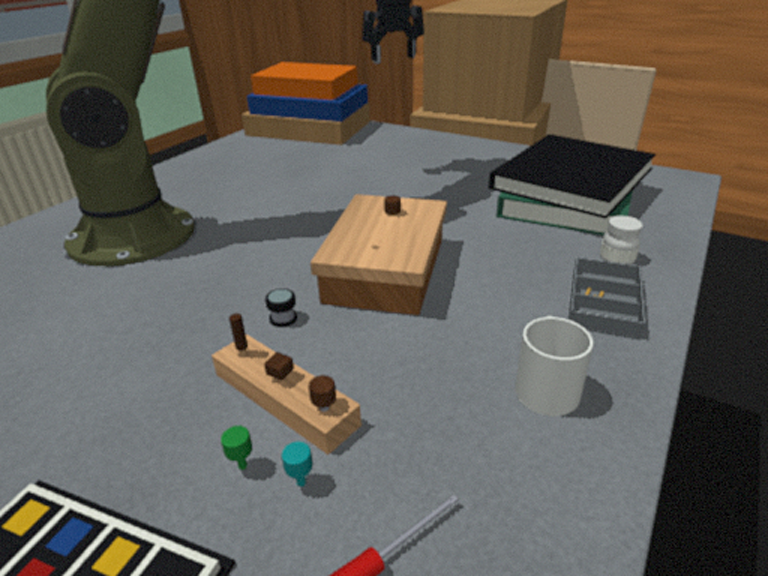

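The top view shows the round knob at about (516,288) in the block's far socket, with the square knob at (508,344) and the slim pull at (504,403). The pilot hole is at (303,368) and the fitted knob at (208,398). The turquoise look-alike stands at (570,272), close to the block. Next I measure these and move in for a closer look.

```bash
python3 - <<'E'
from h import *
import pickle
t,s=pickle.load(open("f0.pkl","rb"))
P=cloud(t)
for n,(u,v,z) in dict(knob=(516,288,.071),sq=(508,344,.065),slim=(504,403,.095),hole=(303,368,.08),fit=(208,398,.1075),turq=(570,272,.05),green=(583,323,.05),loupe=(410,428,.042)).items():
    u/=1.5;v/=1.5; print(n,np.round(ray(t,u,v,z),4),np.round(P[int(v),int(u)],4))
k=ray(t,344,192,.071); h=ray(t,202,245.3,.08)
R0=read_ee_rot()
f=grab_frame("wrist"); print(np.round(f["mount"],3).tolist())
def down(a): # jaw axis y at angle a in world
    a=np.radians(a); y=np.array([np.cos(a),np.sin(a),0]); z=np.array([0,0,-1.]); return np.stack([np.cross(y,z),y,z],1)
for a in range(-180,180,30):
    print(a,[None if q is None else np.round(q).tolist() for q in (solve_ik([k[0],k[1],.15],down(a)),solve_ik([h[0],h[1],.15],down(a)))])
E
cat >> h.py <<'E'
def down(a):
    a=np.radians(a); y=np.array([np.cos(a),np.sin(a),0]); z=np.array([0,0,-1.]); return np.stack([np.cross(y,z),y,z],1)
E
```

```text
knob [ 0.6198 -0.2148  0.071 ] [ 0.6197 -0.2144  0.0726]
sq [ 0.5469 -0.2026  0.065 ] [ 0.5475 -0.2009  0.0669]
slim [ 0.4733 -0.1884  0.095 ] [ 0.4746 -0.1881  0.0968]
hole [0.5198 0.064  0.08  ] [0.5203 0.0655 0.0668]
fit [0.4855 0.1774 0.1075] [0.4861 0.1784 0.1083]
turq [ 0.6428 -0.2935  0.05  ] [ 0.6431 -0.2925  0.0533]
green [ 0.5737 -0.3073  0.05  ] [ 0.5742 -0.305   0.0531]
loupe [ 0.4385 -0.0733  0.042 ] [ 0.4397 -0.0724  0.0468]
[[0.001, -0.96, -0.279, 0.07], [1.0, 0.001, 0.002, 0.0], [-0.001, -0.279, 0.96, -0.142], [0.0, 0.0, 0.0, 1.0]]
-180 [[-14.0, 51.0, 66.0, 88.0, -48.0, 73.0, -122.0], [14.0, 28.0, -36.0, 108.0, 21.0, 51.0, 149.0]]
-150 [[-14.0, 51.0, 66.0, 88.0, -48.0, 73.0, -92.0], [-48.0, 40.0, 66.0, 108.0, -43.0, 61.0, -114.0]]
-120 [[-6.0, 42.0, 43.0, 88.0, -31.0, 63.0, -76.0], [-48.0, 40.0, 66.0, 108.0, -43.0, 61.0, -84.0]]
-90 [[-3.0, 40.0, 35.0, 88.0, -25.0, 61.0, -51.0], [-28.0, 27.0, 27.0, 108.0, -16.0, 49.0, -83.0]]
-60 [[0.0, 38.0, 30.0, 88.0, -21.0, 60.0, -25.0], [-25.0, 26.0, 22.0, 108.0, -13.0, 48.0, -56.0]]
-30 [[3.0, 37.0, 24.0, 88.0, -17.0, 59.0, 2.0], [-21.0, 26.0, 17.0, 108.0, -10.0, 48.0, -29.0]]
0 [[7.0, 36.0, 18.0, 88.0, -12.0, 58.0, 28.0], [-17.0, 25.0, 10.0, 108.0, -6.0, 47.0, -3.0]]
30 [[10.0, 36.0, 12.0, 87.0, -9.0, 58.0, 55.0], [-12.0, 25.0, 4.0, 108.0, -2.0, 47.0, 23.0]]
60 [[13.0, 36.0, 7.0, 87.0, -5.0, 57.0, 81.0], [-8.0, 25.0, -3.0, 108.0, 2.0, 47.0, 49.0]]
90 [[16.0, 35.0, 2.0, 87.0, -1.0, 57.0, 108.0], [-3.0, 25.0, -10.0, 108.0, 6.0, 48.0, 74.0]]
120 [[22.0, 35.0, -9.0, 87.0, 6.0, 58.0, 132.0], [4.0, 26.0, -19.0, 108.0, 11.0, 48.0, 99.0]]
150 [[27.0, 36.0, -18.0, 87.0, 12.0, 59.0, 156.0], [9.0, 26.0, -27.0, 108.0, 15.0, 49.0, 124.0]]
```

Run:
```python
from h import *
import pickle
out=[]
for n,x,y,z,a in (("hole",.52,.064,.20,0),("knob",.6198,-.2148,.19,-10)):
    goto([x,y,z],down(a)); hold(.3)
    p,R=np.array(read_tool_pos()),np.array(read_ee_rot()); f=grab_frame("wrist"); out.append((f,p,R))
    save(f,"w_"+n,s=1.2); e,Rc=cam(f,p,R); c=Rc.T@(np.array([x,y,.08 if n=="hole" else .071])-e); uv=f["intrinsics"]@c; print(n,uv[:2]/uv[2],p,read_joint_positions(),read_time_s())
pickle.dump(out,open("w.pkl","wb"))
a=cv2.imread("pics/w_hole.png");b=cv2.imread("pics/w_knob.png")
cv2.imwrite("pics/w2.png",cv2.resize(np.hstack([a,b]),(800,300),interpolation=cv2.INTER_AREA))
```

```text
hole [253.3312983  183.64530927] [0.51998367 0.06448291 0.19994181] [-18.03777712  22.00236903  11.80792291 104.07525546  -5.41173238
  54.46543186  -3.88435501] 2.5083
knob [253.25727849 184.75957455] [ 0.62004797 -0.21355579  0.19028295] [  7.46355037  34.23449811  16.48944325  84.57318201 -10.37229036
  62.67500213  16.08874635] 4.0
```

View pics/w2.png

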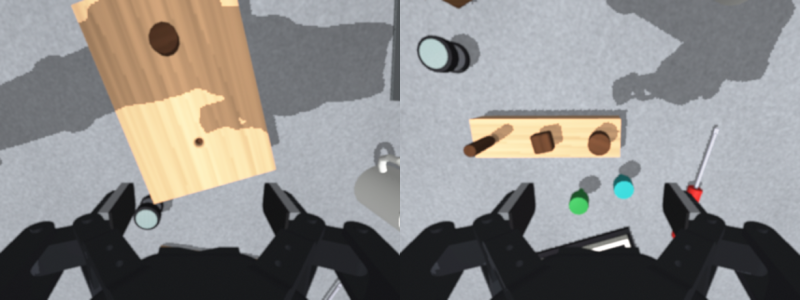

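The left half shows the hole near wrist pixel (255,182) and the right half shows the knob head near (255,183). Both are within a few mm of the predicted positions. I'll refine them by segmentation.

Run:
```python
from h import *
import pickle
out=pickle.load(open("w.pkl","rb"))
for (f,p,R),(u,v),z,r,n in zip(out,((254,182),(254,184)),(.08,.071),(14,30),("h","k")):
    g=cv2.cvtColor(f["img"],cv2.COLOR_RGB2GRAY)[v-r:v+r+1,u-r:u+r+1]
    t,m=cv2.threshold(g,0,255,cv2.THRESH_OTSU+cv2.THRESH_BINARY_INV)
    k,l,st,c=cv2.connectedComponentsWithStats(m); i=1+st[1:,4].argmax()
    C=c[i]+[u-r,v-r]; print(n,t,st[i],C,ray(f,*C,z,p,R), g.min(), g.max())
    print("\n".join("".join("#" if x==i else "." for x in row) for row in l[::2]))
f,p,R=out[1]; P=cloud(f,p,R); Q=P[150:215,225:285].reshape(-1,3); Q=Q[(Q[:,2]>.064)&(Q[:,2]<.08)]
print(len(Q),np.median(Q,0),Q.min(0),Q.max(0))
f,p,R=out[0]; P=cloud(f,p,R); print("lid",np.nanmedian(P[186:205,230:280,2]))
```

```text
h 170.0 [ 9  8 11 11 99] [254.         181.44444444] [0.5206534  0.06623753 0.08      ] 54 241
.............................
.............................
.............................
.............................
..............#..............
..........#########..........
.........###########.........
.........###########.........
.........###########.........
...........#######...........
.............................
.............................
.............................
.............................
.............................
k 158.0 [ 16   9  38  36 930] [256.65483871 179.81935484] [ 0.6239287 -0.2104381  0.071    ] 39 235
.............................................................
.............................................................
.............................................................
.............................................................
.............................................................
.............................###################.............
..........................##########################.........
.....................
[... 908 characters left out ...]

..........................#########..........................
.............................................................
.............................................................
.............................................................
.............................................................
.............................................................
.............................................................
.............................................................
.............................................................
690 [ 0.62113166 -0.21547832  0.06998441] [ 0.60625149 -0.23112195  0.06405578] [ 0.63549245 -0.2017115   0.07189426]
lid 0.07924017767009872
```

Run:
```python
from h import *
x,y=.621,-.2155
move_gripper(.052)
servo_line([x,y,.09],.2,down(-10)); servo_line([x,y,.041],.06)
hold(.2);f0=np.array(read_force()); move_gripper(.0); hold(.2)
print(read_grip_width(),f0,read_force(),read_tool_pos())
servo_line([x,y,.075],.06); hold(.1); print(read_grip_width(),read_force())
servo_line([x,y,.20],.2); hold(.2); print(read_grip_width(),read_force(),read_time_s())
s=grab_frame("scene"); save(s,"s_grip",(100,40,400,330),2)
```

```text
0.028523298351253428 [ 0.9948094  -0.38051358  0.20221958] [ 0.30242962 -0.09485001  2.60286609] [ 0.62125729 -0.21555216  0.04125403]
0.02856049982087008 [ 0.23877559 -0.44356152 -1.15367722]
0.02843375995311158 [ 0.55140327 -0.34638246 -0.79487311] 8.575
```

View pics/s_grip.png

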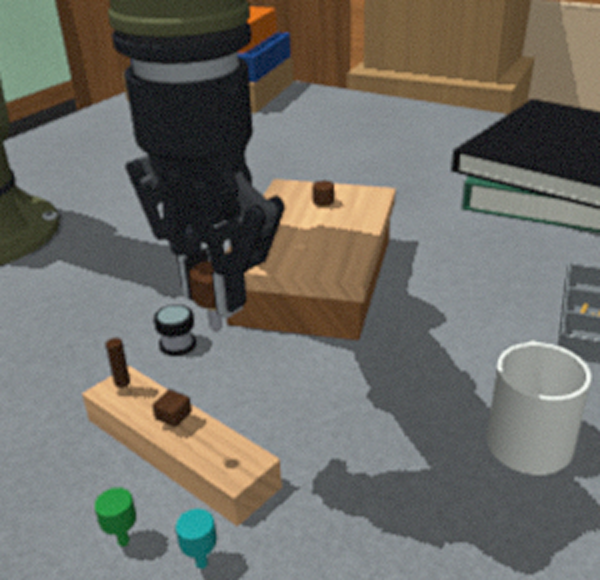

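The scene view shows the knob held upright at about (205,285), its socket empty at (232,463), and the other fittings undisturbed. Next I move to the hole and lower by feel.

```bash
cat >> h.py <<'E'
def F(n=5):
    o=[]
    for _ in range(n): o.append(list(read_force())); hold(.01)
    return np.mean(o,0)
E
python3 - <<'E'
from h import *
x,y=.5203,.0655
goto([x,y,.19],down(70)); goto([x,y,.14],down(150)); hold(.3)
print(np.round(read_joint_positions()),read_time_s())
servo_line([x,y,.108],.1); hold(.3); b=F(10); print("base",b); np.save("base.npy",b)
z=.108
while z>.086:
    z-=.001; servo_line([x,y,z],.04); f=F(3)-b
    print(round(z,4),round(read_tool_pos()[2],4),np.round(f,1))
    if f[2]>5: break
print(np.round(read_tool_pos(),4),read_wrist_torque(),read_time_s(),read_grip_width())
E
```

```text
[  6.  27. -24. 108.  14.  48. 125.] 11.15
base [-0.00686132  0.18415491 -0.54312141]
0.107 0.107 [-0.1 -0.3  0.3]
0.106 0.1059 [-0.5 -0.4  0.3]
0.105 0.1049 [-0.3 -0.2  0.1]
0.104 0.1039 [ 0.  -0.2 -0.2]
0.103 0.103 [-0.5  0.1  0.2]
0.102 0.102 [-0.3 -0.  -0. ]
0.101 0.1009 [-0.3  0.2 -0.3]
0.1 0.1 [ 0.7 -0.1  0.4]
0.099 0.0989 [-0.4  0.  -0.1]
0.098 0.0979 [-0.8 -0.5 -0.3]
0.097 0.0969 [-1.3 -0.4 -0.7]
0.096 0.0959 [-1.7 -0.8  0.2]
0.095 0.0949 [-1.4 -1.2 -0.4]
0.094 0.0939 [-1.9 -0.9 -0.1]
0.093 0.0929 [-1.8 -1.2  0.4]
0.092 0.0919 [-3.1 -1.  -0.1]
0.091 0.0909 [-2.7 -1.3  0.5]
0.09 0.0901 [-3.7 -1.2  2.5]
0.089 0.0896 [-4.8 -1.9  8.9]
[0.5203 0.0656 0.0896] [-0.39822936  1.26797918 -0.0070962 ] 17.225 0.02814199657239821
```

```bash
cat > cut.py <<'E'
from h import *
import sys
def run(a,a_end,step,x,y,z,b,tmax,tgt=20.5):
    first=True; log=[]
    while read_time_s()<tmax:
        f=F(3)-b
        if f[2]>31 or np.hypot(f[0],f[1])>14: z+=.0005; print("backoff",f)
        else: z-=np.clip((tgt-f[2])*3e-5,-2.5e-4,2.5e-4)
        x+=np.clip(f[0]*6e-5,-2e-4,2e-4); y+=np.clip(f[1]*6e-5,-2e-4,2e-4)
        if f[2]>16: first=False
        if not first:
            if a<=a_end: break
            a-=step; z-=.0008*np.radians(step)*(f[2]>15)
        servo_line([x,y,z],.02,down(a))
        log.append((round(read_time_s(),2),round(a,1),round(read_tool_pos()[2]*1e3,2),round((x-.52)*1e3,2),round((y-.065)*1e3,2),*np.round(f,1),round(read_wrist_torque()[2],3)))
    for l in log[::max(1,len(log)//25)]+log[-1:]: print(*l)
    print(np.round(read_joint_positions()),read_grip_width()); return a,x,y,z
E
python3 - <<'E'
from cut import *
import json
b=np.load("base.npy")
r=run(150,130,5,.5200,.0654,.0888,b,25); json.dump(list(map(float,r)),open("st.json","w")); print(r)
E
```

```text
17.5 150 89.51 -0.2 0.3 -5.2 -1.6 9.4 -0.032
17.77 150 89.5 -0.4 0.2 -4.7 -1.7 12.2 0.044
18.05 150 89.44 -0.6 0.11 -5.3 -1.5 13.2 0.011
18.32 150 89.39 -0.8 0.01 -5.4 -1.6 14.7 0.021
18.6 150 89.36 -1.0 -0.09 -5.0 -1.8 15.6 0.004
18.88 145 89.25 -1.2 -0.14 -4.9 -0.8 16.3 -0.018
19.15 140 89.16 -1.4 -0.22 -4.7 -1.3 16.1 -0.03
19.43 135 89.05 -1.6 -0.26 -4.4 -0.7 16.9 -0.01
19.7 130 88.94 -1.8 -0.35 -4.7 -1.4 16.7 -0.004
19.7 130 88.94 -1.8 -0.35 -4.7 -1.4 16.7 -0.004
[  1.  30. -16. 112.  13.  39. 107.] 0.028209386054713566
(130, np.float64(0.5180000000000002), np.float64(0.06461155573249416), np.float64(0.0869017237370633))
```

Run:
```python
from h import *
b=np.load("base.npy")
print(np.round(read_tool_pos(),4),np.round(read_ee_rot(),4).tolist(),F()-b)
s=grab_frame("scene"); save(s,"s_ins",(190,80,340,230),4)
```

```text
[0.5202 0.0655 0.0889] [[-0.7659, -0.6429, 0.005], [-0.6429, 0.7659, 0.0009], [-0.0044, -0.0025, -1.0]] [-3.44866007 -0.94497195 17.38797441]
```

View pics/s_ins.png

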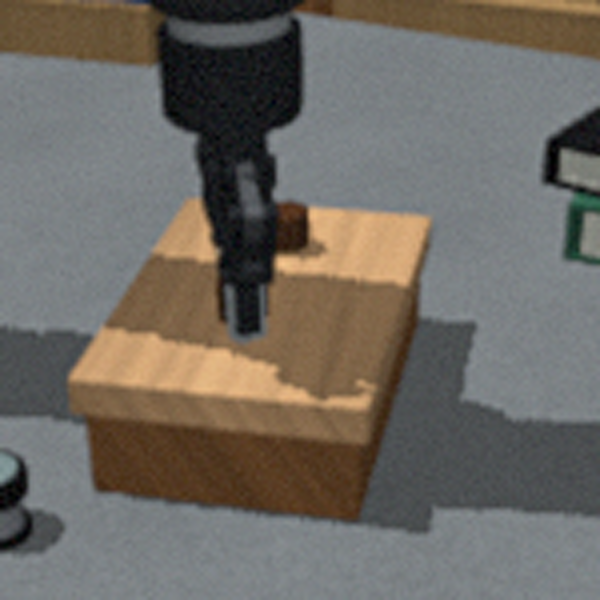

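The scene view shows the fingers upright over the hole at about (245,320), with the chest and fitted knob undisturbed. The TCP is following the expected thread drop, so I continue the stroke.

```bash
sed -i 's/\*3e-5/*6e-5/' cut.py
python3 - <<'E'
from cut import *
import json
b=np.load("base.npy"); a,x,y,z=json.load(open("st.json"))
r=run(a,-90,8,x,y,z,b,36); json.dump(list(map(float,r)),open("st.json","w")); print(r,np.round(read_tool_pos(),4))
E
```

```text
20.13 122.0 88.75 -2.2 -0.45 -4.6 -1.0 17.9 0.026
20.45 114.0 88.61 -2.4 -0.49 -3.7 -0.6 18.1 -0.024
20.77 106.0 88.52 -2.6 -0.56 -3.4 -1.2 19.3 -0.013
21.08 98.0 88.36 -2.79 -0.59 -3.2 -0.4 18.5 0.023
21.4 90.0 88.24 -2.99 -0.61 -3.7 -0.3 19.8 0.014
21.72 82.0 88.13 -3.15 -0.61 -2.6 -0.1 19.7 0.049
22.03 74.0 88.01 -3.28 -0.64 -2.2 -0.5 19.3 0.005
22.35 66.0 87.89 -3.43 -0.65 -2.5 -0.1 20.2 -0.03
22.67 58.0 87.78 -3.54 -0.63 -1.9 0.4 20.2 -0.0
22.98 50.0 87.66 -3.66 -0.58 -2.0 0.7 20.2 -0.014
23.3 42.0 87.55 -3.77 -0.56 -1.7 0.3 20.2 -0.04
23.62 34.0 87.44 -3.83 -0.52 -1.0 0.8 20.1 -0.003
23.93 26.0 87.32 -3.88 -0.47 -0.9 0.7 20.4 0.01
24.25 18.0 87.23 -3.96 -0.41 -1.2 1.1 20.4 -0.007
24.57 10.0 87.1 -4.0 -0.35 -0.7 0.9 20.3 -0.003
24.88 2.0 86.99 -4.08 -0.3 -1.3 0.9 20.4 -0.016
25.2 -6.0 86.89 -4.13 -0.26 -0.8 0.6 20.8 -0.06
25.52 -14.0 86.78 -4.15 -0.22 -0.4 0.7 20.4 -0.061
25.83 -22.0 86.63 -4.15 -0.18 0.0 0.6 19.8 0.038
26.15 -30.0 86.54 -4.2 -0.13 -0.8 0.9 20.4 0.007
26.47 -38.0 86.44 -4.23 -0.07 -0.5 1.0 21.2 0.01
26.78 -46.0 86.31 -4.2 0.03 0.5 1.6 20.6 -0.021
27.1 -54.0 86.19 -4.19 0.11 0.1 1.4 20.5 -0.045
27.42 -62.0 86.09 -4.2 0.18 -0.1 1.1 20.5 0.004
27.73 -70.0 85.97 -4.18 0.23 0.4 0.9 20.8 0.026
28.05 -78.0 85.85 -4.19 0.3 -0.1 1.2 20.4 -0.005
28.37 -86.0 85.73 -4.19 0.34 -0.1 0.6 20.8 0.031
28.68 -94.0 85.62 -4.16 0.43 0.6 1.4 20.0 0.018
28.68 -94.0 85.62 -4.16 0.43 0.6 1.4 20.0 0.018
[-41.  39.  50. 113. -41.  47. -61.] 0.028000230440033164
(-94.0, np.float64(0.5158814552994427), np.float64(0.06547325392578383), np.float64(0.08302529280264305)) [0.5202 0.0653 0.0856]
```

Depth fell steadily at 0.8 mm/rad under about 20 N. I unload, release, back off and check the height.

Run:
```python
from h import *
import pickle
b=np.load("base.npy")
servo_line([.5202,.0653,.0856],.02); print(F()-b)
move_gripper(.055); hold(.2); print(F()-b,read_grip_width(),read_tool_pos())
servo_line([.5202,.0653,.15],.1)
goto([.5202,.0653,.21],down(0)); hold(.3)
p,R=np.array(read_tool_pos()),np.array(read_ee_rot()); f=grab_frame("wrist"); t=grab_frame("top"); s=grab_frame("scene")
pickle.dump((f,p,R,t,s),open("e.pkl","wb"))
P=cloud(f,p,R)
for n,c in (("new",(.5202,.0653)),("fit",(.4861,.1784))):
    m=(np.hypot(P[...,0]-c[0],P[...,1]-c[1])<.011)&(P[...,2]>.095)
    print(n,m.sum(),np.nanmedian(P[m],0),np.percentile(P[m][:,2],[10,50,90]))
m=(np.hypot(P[...,0]-.5202,P[...,1]-.0653)<.04)&(P[...,2]<.085); print("lid",np.nanmedian(P[m][:,2]),read_time_s())
save(f,"e_w"); save(s,"e_s")
a=cv2.imread("pics/e_w.png");c=cv2.imread("pics/e_s.png")
cv2.imwrite("pics/e2.png",np.hstack([a[60:300,60:460],c[60:300,90:490]]))
```

```text
[-1.58600174  0.13603877  8.54993392]
[ 0.1144907  -0.26002777  0.53960256] 0.05521589396476347 [0.5202311  0.06526249 0.08555521]
new 1472 [0.52004771 0.07537309 0.28919826] [0.11539402 0.28919826 0.30111636]
fit 637 [0.48612072 0.17831349 0.10687949] [0.1058796  0.10687949 0.10780372]
lid 0.07928163262205434 32.1583
```

View pics/e2.png

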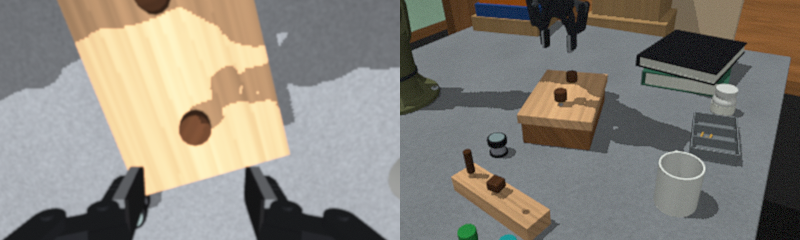

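The wrist view shows the knob standing upright at about (195,128), and the scene view shows it standing alone with everything else in place. I'll recompute its height, this time excluding the gripper's own points.

Run:
```python
from h import *
import pickle
f,p,R,t,s=pickle.load(open("e.pkl","rb"))
for F_,a in ((f,(p,R)),(t,())):
  P=cloud(F_,*a)
  for n,c in (("new",(.5202,.0653)),("fit",(.4861,.1784))):
    m=(np.hypot(P[...,0]-c[0],P[...,1]-c[1])<.011)&(P[...,2]>.1)&(P[...,2]<.13)
    print(n,m.sum(),np.nanmedian(P[m],0) if m.any() else "")
```

```text
new 451 [0.51985371 0.06517141 0.11568166]
fit 637 [0.48612072 0.17831349 0.10687949]
new 0 
fit 0
```

```bash
python3 -c "
from rig import *
print(read_time_s()); finish_job()"
```

```text
32.1583
the job is handed in; nothing more can be done
```

The knob is standing upright in the pilot hole with more than the first half turn of thread cut. I handed the job in at 32 s of robot time.

- **What I did:** I took the round knob from the block's far socket and lowered it into the hole by feel. Then I turned it clockwise about 244° in one stroke without regripping. The push started at about 16 N and held at about 20 N for most of the stroke. I unloaded, let go and backed the gripper off.
- **Depth check:** the TCP sank 3.7 mm over the stroke, close to 0.8 mm per rad. From the wrist camera's depth readings, the head top stands about 36.4 mm above the lid, against 40 mm for an uncut hole. That is roughly 4.2–4.6 rad of bite; half a turn is 3.14.
- **Forces:** in the readings I took, the net force on the tool peaked at about 21 N, with sideways force under 6 N. The lid's own bearing load, including wedging, can't be read directly.
- **Final pictures:** the knob stands free and upright, and I saw nothing else moved.
- **Checks that failed or disagreed:** the top camera gave no depth points on either knob, because the gripper was in its view, so the height rests on the wrist camera alone. The first head-height reading was spoiled by points on the gripper, and I recomputed it without them.

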